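# Snap the cover onto the wiring box and keep it pressed home

### The job

Pick up the orange cover by its black rib, set it squarely on the open grey wiring box (either way round) and press it down until both steel clips snap over its ends. Keep pressing it down firmly with the fingers and finish like that, still pressing and without letting go, and leave the other things on the bench alone.

Things in the scene. Friction and masses are not known exactly. Their poses are not given: they have to be found in the camera images.
- box: Open-topped grey wiring box fixed to the bench: 90 mm (its x) by 60 mm (y), rim 34 mm high, walls 4 mm (inside 82 x 52), green terminal strips inside up to 16 mm high. A black cable gland on the +y side reaches 44 mm from the middle, low screwed ears reach 46 mm on both y sides, a sprung steel clip stands at each x end. Origin: middle of its underside, on the bench.
- box_rim (a point): Middle of the box's mouth, at rim height (34 mm), axes as the box. Going down, the cover's ends meet the clip slopes with the plate's underside about 12 mm above the rim and spread the clips (12 to 18 N in all), then the force drops. Home: plate on the rim, cover origin 20 mm above the bench, noses back over the plate's ends.
- cover: Loose orange cover, about 90 g, right way up on the bench. Plate 90 (its x) by 60 (y) mm, 4 mm thick; under it a locating block 78.5 x 48.5 mm, 14 mm deep (74.5 x 44.5 in its lowest 3.5 mm) that enters the box's mouth, either way round. Origin: middle of the block's underside; plate spans 14 to 18 mm above it.
- cover_rib (a point): Middle of the top of the cover's black grip rib, 40 mm above the cover's origin; the rib is 40 mm (x) by 24 mm (y) and 22 mm high, standing on the plate. Axes as the cover.
- clip_a (a joint): Angle (rad) of the sprung clip at the box's +x end: 0 at rest, 0.06 to 0.11 when the cover spreads it, back near 0 when snapped over the cover. Clip 24 mm wide, 52 mm high; nose tip 42 mm from the box's middle, over the end wall, steep slope (2:1) on top from 42 to 52 mm height, flat underside 5.5 mm above the rim.
- clip_b (a joint): The same for the clip at the box's -x end.
- spool: Bystander: spool of solder wire, 58 mm across, 42 mm high, standing; origin at its underside.
- bracket: Bystander: white slotted angle bracket 32 x 60 x 50 mm; origin at its underside.
- elbow: Bystander: small black push-in elbow fitting with a brass thread and blue ring, 17 x 34 x 35 mm; origin at its underside. At the left beyond it, from y = 0.3 m on, stands the machine station, up to 0.4 m high: keep clear of it when swinging in.
Not all that is in view belongs to the job. Of the things that look like the cover, the smaller one is meant. Several things have the shape of the box; the one meant has the colours described above.

How it is judged:
On the way, in this order (a step that is already met when the one before it is completed fails the run):
1. the cover is picked up: in the fingers, its underside more than 35 mm above the bench (height (world z) of cover above 0.035 m and contact force between the fingers and cover above 1 N), for 0.2 s.
2. the cover is snapped home: on the rim, squarely, both clips sprung back over it (z of cover in the frame of box below 0.021 m and horizontal distance between cover and box below 0.004 m and value of joint each of clip_a, clip_b below 0.03 rad), for 0.1 s.
At the end, for the whole second after the job is handed in: The cover lies on the box's rim (origin at 20 +0.7/-3 mm, within 4 mm and 0.06 rad of square, level within 0.04 rad) and still, both clips are within 0.03 rad of rest, and the fingers still touch the cover (over 4 N) and it is pressed onto the box with over 5 N, all through the last second (z of cover in the frame of box between 0.017 and 0.0207 m and horizontal distance between cover and box below 0.004 m and angle between the x axis of cover and the x axis of box, either way round below 0.06 rad and angle between cover's own z axis and vertical below 0.04 rad and value of joint each of clip_a, clip_b below 0.03 rad and contact force between cover and box above 5 N and contact force between the fingers and cover above 4 N and linear speed of cover below 0.02 m/s); the arm keeps its last pose, push and grip.
It fails at once if the solder spool is moved more than 30 mm (distance of spool from where it was at the start of the episode above 0.03 m).
It fails at once if the bracket is moved more than 30 mm (distance of bracket from where it was at the start of the episode above 0.03 m).
It fails at once if the elbow fitting is moved more than 30 mm (distance of elbow from where it was at the start of the episode above 0.03 m).
It also fails if it takes over 45 s, if anything falls off the work surface, if the arm or the gripper's body presses on something with over 40 N, if the wrist force passes 120 N, or if a joint passes its speed limit or range.

### The arm

A 7-joint arm with a two-finger parallel gripper is mounted at the origin on a cart in front of the work surface, level with it; the furniture and walls round the work are solid. World frame = base frame: x ahead of the robot, y to its left, z up, the work surface at z = 0. Lengths are in m, angles in rad, forces in N, time in s.
With the tool pointing down it reaches from about 0.4 to 0.85 m from the base axis. Payload 10.4 kg.
Tool frame: the origin (TCP) lies between the finger pads; the fingertips stand ahead of it and the grasp point (between the pads) lies 3 mm ahead of it (r.tips_ahead is the z of the fingertips in the tool frame, in m); z points along the fingers, y is the line along which they close (so a half turn about z gives the same grasp; the last joint's range is limited). The gripper opens to 87 mm and grips with 3 to 60 N. Pads are 19 mm wide; open, the fingers measure 117 mm over their backs; the gripper's body (75 mm by 190 mm) begins 51 mm behind the grasp point.
Start: joints at [1.215, 0.332, -0.065, 1.46, 0.022, 1.35, -0.088], TCP at [0.204, -0.591, 0.224] pointing down, gripper open.
Joint ranges: [-2.6, 2.6], [-0.5, 2.12], [-1.47, 1.34], [0.16, 2.42], [-1.27, 4.41], [0.06, 2.06], [-2.6, 2.6]. Speed limits (rad/s): [2.22, 2.22, 2.79, 2.79, 3.14, 3.14, 3.14].

### API

Orientations are given as a unit quaternion [x, y, z, w].
In Python, from bench import telemetry, camera, get_calibration, r gives the robot as it stands.
- The arm moves only by the tool drive_tool, never from a script. Its argument "series" is one flat list of numbers, 7 for each row, row after row: the turn, a rotation vector about the tool's x, y, z in units of 5 degrees (1.0 is 5 degrees), then the shift along the tool's x, y, z in units of 40 mm (1.0 is 40 mm), then the opening, from -1 (shut) to 1 (fully open). A call has 1 to 10 rows; each row is the pose to reach, as a shift and turn from the pose commanded when the call began, along the tool's axes at that moment; what a row does not reach only later rows make up. A row lasts 1/12 s, in which the tool goes at most 41.7 mm and 7.16 degrees, less where a joint would pass 70% of its speed; a pose out of reach is approached as far as the arm can. A call with a gripper value outside its range is refused whole. The fingers move at their own pace and stop on an object; "grip_force" is the grip in N (left out, the last holds). Time passes only in rows, so rows that repeat a pose let the fingers close. It gives the time, the measured TCP pose, the force, the opening and the grip force at its end, in the units of the state.
- telemetry.read_state(): the state, without advancing time (a new reading comes with each control period).
- camera(name): name is "scene" or "top" or "wrist"; returns the picture (480x640x3 uint8, red, green, blue); there is no depth.
- get_calibration(name): a dict with "fovy" (degrees; the focal length in pixels is half the picture's height over the tangent of half this angle, whatever the lens; pixels are square), "cx", "cy" (the principal point, pixels), "dist" ([k1, k2, p1, p2, k3] as OpenCV has them; the pictures are not rectified), "xyz" and "rotation" of the camera in the world. Camera axes: x right, y up, looking along -z (the intrinsics and any distortion apply to the point x, -y, -z); pixel columns grow to the right and rows downward; lengths in m; the calibration is good to about 2 mm. A picture is of the moment at which its call begins: read the wrist's pose just before it. get_calibration takes no time and is no camera call; for the wrist camera it gives the pose at the moment of the call.
- r.close_job(): hands the job in; it is judged then, once.
The state is a dict: "time": time; "joint_positions": joint angles; "joint_vel": joint speeds; "joint_torque": joint torques, N m; "ee_pos": TCP position; "eef_rot": TCP orientation; "ft_force": force on the tool from outside, world axes, zero at the start; "torque": the same for the moment, N m; "width": finger opening in m; "grip_force": force on a finger pad.
Only numpy, scipy, OpenCV 4.12 (cv2) and the standard library are available. Lean on these libraries where they do the work, as an engineer would, in place of code of your own. Each camera call takes 0.05 s, during which the arm holds its last target. There are 200 camera calls.

## Working session

There is one attempt and no reset: what is moved stays moved. The work goes in short steps, Python scripts to look and compute and a tool call to move; the robot and the scene stay as the last step left them, time stands still between calls to the robot, and variables do not carry over. Pictures are saved under pics/ and viewed, at most 10 in all, crops included, and the job is handed in when it is done.

Besides the shell and the picture viewer there is one more tool, called as name(argument=value, ...) on one line, values as JSON. drive_tool: Moves the arm, as the interface text tells. Its arguments: {"type":"object","properties":{"series":{"type":"array"},"grip_force":{"type":"number"}},"required":["series"]}

```bash
mkdir -p pics; ls
python3 - <<'E'
from bench import telemetry, camera, get_calibration, r
import cv2
for n in ["scene","top"]:
    im=camera(n); cv2.imwrite(f"pics/{n}0.png",im[:,:,::-1]); print(n,get_calibration(n))
s=telemetry.read_state(); print(s['time'],s['ee_pos'],s['eef_rot'],s['width'],r.tips_ahead,s['ft_force'])
E
```

```text
pics
scene {'fovy': 54.03569873482224, 'cx': 324.41695703358374, 'cy': 236.73500774428652, 'dist': array([-0.10345905,  0.        ,  0.        ,  0.        ,  0.        ]), 'xyz': array([0.10116366, 0.58349942, 0.48201442]), 'rotation': array([-0.17240698,  0.47668922,  0.81195563, -0.28943268])}
top {'fovy': 46.180843033464626, 'cx': 317.2910084000552, 'cy': 239.55336240519406, 'dist': array([-0.13644602,  0.        ,  0.        ,  0.        ,  0.        ]), 'xyz': array([ 0.3137556 , -0.01103608,  1.38351714]), 'rotation': array([-0.07487158,  0.07241735,  0.70747153, -0.69902361])}
0.1 [ 0.20406556 -0.59039897  0.22342716] [ 9.86188444e-01  1.65625954e-01 -1.20623472e-04 -6.17189793e-04] 0.08685234840268222 0.022 [-0.13528547 -0.71126938  0.96180134]
```

View pics/top0.png

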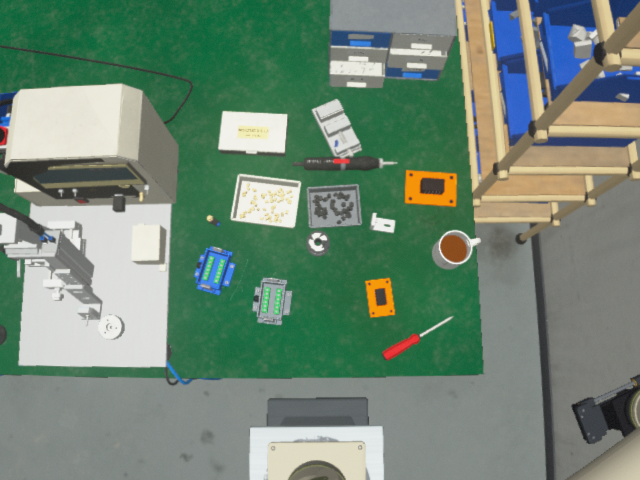

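View pics/scene0.png

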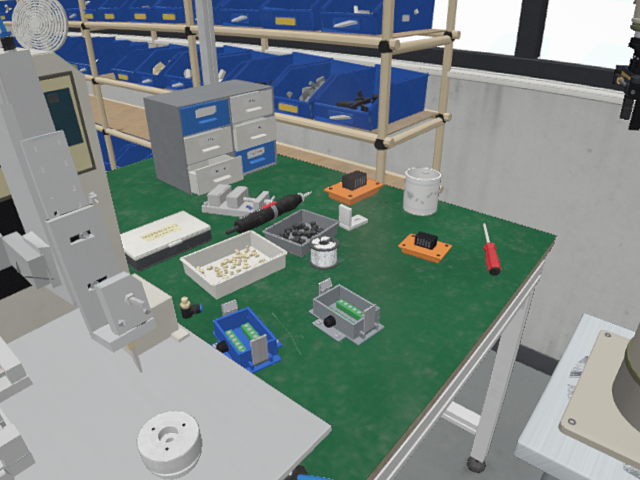

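The top view shows the small orange cover at (380,297), the grey box at (271,301) and the blue decoy at (215,270). The spool is at (318,243), the bracket at (383,222) and the elbow at (213,220).

```bash
cat > h.py <<'E'
import numpy as np, cv2
from scipy.spatial.transform import Rotation as R
from bench import telemetry, camera, get_calibration, r
def unproj(px,z,c):
    f=240/np.tan(np.radians(c['fovy'])/2)
    K=np.array([[f,0,c['cx']],[0,f,c['cy']],[0,0,1]])
    u=cv2.undistortPoints(np.array(px,float).reshape(-1,1,2),K,np.array(c['dist'])).reshape(-1,2)
    d=R.from_quat(c['rotation']).apply(np.c_[u[:,0],-u[:,1],-np.ones(len(u))])
    o=np.array(c['xyz']); return o+d*((z-o[2])/d[:,2])[:,None]
def project(P,c):
    f=240/np.tan(np.radians(c['fovy'])/2)
    K=np.array([[f,0,c['cx']],[0,f,c['cy']],[0,0,1]])
    p=R.from_quat(c['rotation']).inv().apply(np.atleast_2d(P)-np.array(c['xyz']))*[1,-1,-1]
    return cv2.projectPoints(p.reshape(-1,1,3),np.zeros(3),np.zeros(3),K,np.array(c['dist']))[0].reshape(-1,2)
def rect(mask,z,c):
    """min-area rectangle of mask's largest blob on plane z: centre, sizes, long-axis angle (world)"""
    cs,_=cv2.findContours(mask.astype(np.uint8),cv2.RETR_EXTERNAL,cv2.CHAIN_APPROX_NONE)
    k=max(cs,key=cv2.contourArea).reshape(-1,2)
    w=unproj(k,z,c)[:,:2]; (ctr,sz,_)=rr=cv2.minAreaRect((w*1000).astype(np.float32))
    b=cv2.boxPoints(rr); e=[b[1]-b[0],b[2]-b[1]]; e=max(e,key=np.linalg.norm)
    return np.array(ctr)/1000,sorted(sz),np.arctan(e[1]/e[0]) if e[0] else np.pi/2
def orange(im):
    h=cv2.cvtColor(im,cv2.COLOR_RGB2HSV); return (h[...,0]>8)&(h[...,0]<22)&(h[...,1]>170)&(h[...,2]>120)
def green(im):
    h=cv2.cvtColor(im,cv2.COLOR_RGB2HSV); return (h[...,0]>50)&(h[...,0]<85)&(h[...,1]>80)&(h[...,2]>140)
E
python3 - <<'E'
from h import *
im=cv2.imread('pics/top0.png')[:,:,::-1].copy(); c=get_calibration('top')
m=orange(im); k=np.zeros_like(m); k[265:330,350:410]=1
print('cover',rect(m&k,.018,c))
k[:]=0;k[270:330,245:300]=1
g=green(im)&k; g=cv2.morphologyEx(g.astype(np.uint8),cv2.MORPH_CLOSE,np.ones((9,9)))
print('strips',rect(g,.014,c))
cv2.imwrite('pics/z.png',cv2.resize(im[255:345,240:420,::-1],None,fx=4,fy=4,interpolation=cv2.INTER_CUBIC))
print('spool',unproj([[318,240]],.04,c),'bracket',unproj([[383,222]],.03,c))
E
```

```text
cover (array([ 0.45781586, -0.1579232 ]), [61.586219787597656, 90.98200988769531], np.float32(0.10679101))
strips (array([0.45420453, 0.10565722]), [42.208621978759766, 62.058937072753906], np.float32(-0.124049775))
spool [[ 0.59714713 -0.00972078  0.04      ]] bracket [[ 0.64281506 -0.17128764  0.03      ]]
```

View pics/z.png

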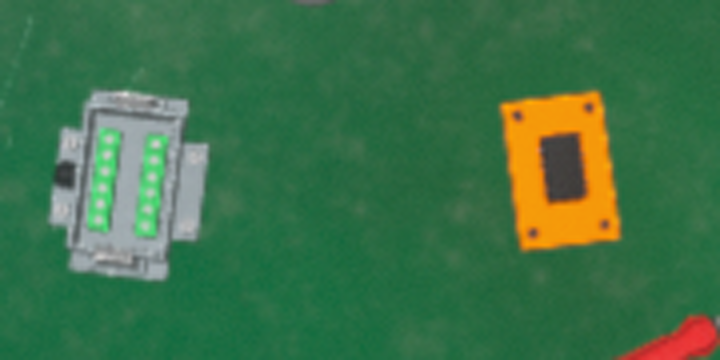

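drive_tool(series=[0,0,2.6,9.5,-8.1,0,1,0,0,2.6,9.5,-8.1,0,1,0,0,2.6,9.5,-8.1,0,1,0,0,2.6,9.5,-8.1,0,1,0,0,2.6,9.5,-8.1,0,1,0,0,2.6,9.5,-8.1,0,1,0,0,2.6,9.5,-8.1,0,1,0,0,2.6,9.5,-8.1,0,1,0,0,2.6,9.5,-8.1,0,1,0,0,2.6,9.5,-8.1,0,1], grip_force=30)

```text
time: 0.93
ee_pos: [0.416, -0.2297, 0.2241]
eef_rot: [0.999, 0.053, -0.0, 0.0]
ft_force: [0.2, -0.1, 0.2]
width: 0.0868
grip_force: 0.0
```

drive_tool(series=[0,0,0,0,0,0,1,0,0,0,0,0,0,1,0,0,0,0,0,0,1])

```text
time: 1.18
ee_pos: [0.4152, -0.232, 0.2239]
eef_rot: [0.999, 0.053, -0.0, 0.0]
ft_force: [-0.3, 0.5, 0.7]
width: 0.0868
grip_force: 0.0
```

```bash
cat > tgt.py <<'E'
from h import *
def move(xy,z,yaw,s):
    """rotation vector (5deg units) and shift (40mm units) from pose s to TCP xy,z, pointing down, tool x at yaw"""
    R0=R.from_quat(s['eef_rot']); R1=R.from_euler('z',yaw)*R.from_quat([1,0,0,0])
    return np.round(np.r_[np.degrees((R0.inv()*R1).as_rotvec())/5,R0.inv().apply(np.r_[xy,z]-s['ee_pos'])/.04],3)
E
python3 - <<'E'
from tgt import *
s=telemetry.read_state(); c=get_calibration('wrist'); im=camera('wrist')
cv2.imwrite('pics/w0.png',im[:,:,::-1])
print(s['ee_pos'],s['eef_rot'],c)
print(project([.458,-.158,.018],c))
print(move([.458,-.158],.2,.107,s))
try: print(rect(orange(im),.018,c))
except Exception as e: print(e)
E
```

```text
[ 0.41516896 -0.23200211  0.22391493] [ 9.98595378e-01  5.29827852e-02 -3.03137813e-04  5.52955353e-05] {'fovy': 59.48583556403745, 'cx': 319.41076312417556, 'cy': 243.19080602032375, 'dist': array([-0.05298821,  0.        ,  0.        ,  0.        ,  0.        ]), 'xyz': array([ 0.49919023, -0.22389124,  0.38514528]), 'rotation': array([-0.11513433,  0.10325394, -0.66025753,  0.73494401])}
[[238.08639057 150.38772746]]
[ 1.000e-03  7.000e-03 -1.100e-02  1.261e+00 -1.726e+00  5.970e-01]
(array([ 0.56744708, -0.35336685]), [61.44440460205078, 67.35240173339844], np.float32(-1.4395803))
```

drive_tool(series=[0,0,0,1.26,-1.73,0.6,1,0,0,0,1.26,-1.73,1.6,1,0,0,0,1.26,-1.73,2.2,1,0,0,0,1.26,-1.73,2.2,1,0,0,0,1.26,-1.73,2.2,1,0,0,0,1.26,-1.73,2.2,1])

```text
time: 1.73
ee_pos: [0.458, -0.1592, 0.1368]
eef_rot: [0.999, 0.052, -0.0, 0.0]
ft_force: [1.1, 0.1, 0.4]
width: 0.0866
grip_force: 0.0
```

Run:
```python
from tgt import *
s=telemetry.read_state(); c=get_calibration('wrist'); im=camera('wrist')
cv2.imwrite('pics/w1.png',im[:,:,::-1])
print(s['ee_pos'],s['eef_rot'])
cen,sz,a=rect(orange(im),.018,c); print(cen,sz,a)
print(move(cen,.024,a,s))
```

```text
[ 0.458038   -0.15920623  0.13678388] [ 9.98652720e-01  5.18913047e-02 -1.31768035e-04  1.39273717e-04]
[ 0.45624484 -0.15996548] [59.46897888183594, 89.71898651123047] 0.10516558
[ 0.003  0.003 -0.015 -0.046  0.013  2.82 ]
```

View pics/w1.png

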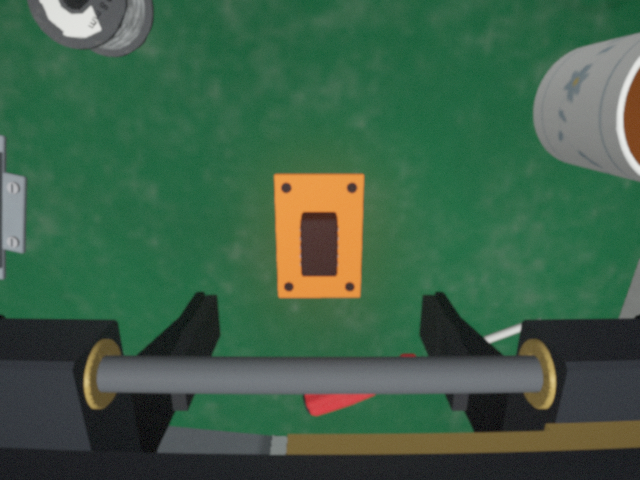

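drive_tool(series=[0,0,0,-0.045,0,0.8,0,0,0,0,-0.045,0,1.5,0,0,0,0,-0.045,0,2.0,0,0,0,0,-0.045,0,2.25,0,0,0,0,-0.045,0,2.3,0,0,0,0,-0.045,0,2.3,0,0,0,0,-0.045,0,2.3,0])

```text
time: 2.37
ee_pos: [0.4577, -0.1585, 0.0458]
eef_rot: [0.999, 0.053, 0.001, 0.001]
ft_force: [1.0, -0.3, 0.6]
width: 0.0489
grip_force: 0.0
```

drive_tool(series=[0,0,0,-0.02,0.03,0.08,0,0,0,0,-0.02,0.03,0.1,0,0,0,0,-0.02,0.03,0.1,-1,0,0,0,-0.02,0.03,0.1,-1,0,0,0,-0.02,0.03,0.1,-1,0,0,0,-0.02,0.03,0.1,-1,0,0,0,-0.02,0.03,0.1,-1], grip_force=40)

```text
time: 2.95
ee_pos: [0.456, -0.159, 0.0403]
eef_rot: [0.999, 0.053, 0.0, 0.0]
ft_force: [-0.9, 0.3, 1.2]
width: 0.0214
grip_force: 40.0
```

drive_tool(series=[0,0,0,0,0,-0.3,-1,0,0,0,0,0,-0.9,-1,0,0,0,0,0,-1.6,-1,0,0,0,0,0,-2.3,-1,0,0,0,0,0,-2.75,-1,0,0,0,0,0,-2.75,-1,0,0,0,0,0,-2.75,-1])

```text
time: 3.53
ee_pos: [0.4563, -0.1591, 0.1507]
eef_rot: [0.999, 0.053, 0.001, 0.0]
ft_force: [-0.5, -0.1, -2.1]
width: 0.0217
grip_force: 40.0
```

Run:
```python
from tgt import *
s=telemetry.read_state(); c=get_calibration('wrist'); im=camera('wrist')
cv2.imwrite('pics/w2.png',im[:,:,::-1])
print(s['ee_pos'],s['eef_rot'],s['ft_force'],s['width'],s['grip_force'])
print(rect(orange(im),s['ee_pos'][2]-.0405+.018,c))
print(move([.454,.106],s['ee_pos'][2],-.124,s))
```

```text
[ 0.45625382 -0.15914541  0.15065983] [9.98602227e-01 5.28477341e-02 6.90960177e-04 4.82419285e-04] [-0.45689008 -0.07429236 -2.11647957] 0.021683003421948586 39.99960422515869
(array([ 0.47025317, -0.15862422]), [59.50363540649414, 62.5232048034668], np.float32(0.10621932))
[ 1.000e-02 -1.700e-02  2.633e+00  6.440e-01 -6.598e+00 -6.000e-03]
```

drive_tool(series=[0,0,1.3,0.3,-0.6,0,-1,0,0,2.6,0.6,-1.6,0,-1,0,0,2.6,0.6,-2.5,0,-1,0,0,2.6,0.6,-3.3,0,-1,0,0,2.6,0.6,-3.9,0,-1,0,0,2.6,0.6,-4.1,0,-1,0,0,2.6,0.6,-4.1,0,-1,0,0,2.6,0.6,-4.1,0,-1,0,0,2.6,0.6,-4.1,0,-1])

```text
time: 4.33
ee_pos: [0.4622, 0.005, 0.1495]
eef_rot: [0.998, -0.061, -0.001, 0.0]
ft_force: [0.2, -0.9, -0.6]
width: 0.0215
grip_force: 40.0
```

Run:
```python
from tgt import *
s=telemetry.read_state(); c=get_calibration('wrist'); im=camera('wrist')
print(s['ee_pos'],s['eef_rot'],s['ft_force'],s['width'])
p=project([.454,.106,.034],c)[0]; print(p)
# wireframe of estimated rim for comparison
v=im[:,:,::-1].copy(); x0,y0=max(int(p[0])-110,0),max(int(p[1])-120,0)
cv2.imwrite('pics/w3.png',v); q=cv2.resize(v[y0:y0+240,x0:x0+260],None,fx=2.5,fy=2.5,interpolation=cv2.INTER_CUBIC)
print(x0,y0); cv2.imwrite('pics/w3c.png',q)
```

```text
[0.46220862 0.00502331 0.14945011] [ 9.98110712e-01 -6.14382385e-02 -5.68431549e-04  1.63974756e-04] [ 0.19971176 -0.86519041 -0.5570205 ] 0.021532634333662773
[177.84292875 264.98236991]
67 144
```

View pics/w3c.png

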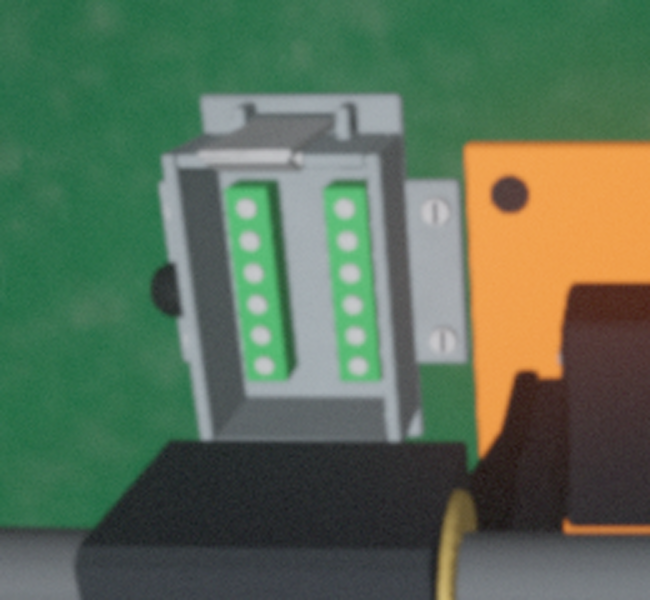

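```bash
cat > m.py <<'E'
from tgt import *
c=get_calibration('wrist'); o=np.array([67,144])
P=np.array([[162,155],[203,440],[380,155],[402,440]])/2.5+o
w=unproj(P,.034,c)[:,:2]; print(w)
d=(w[0]-w[1])/np.linalg.norm(w[0]-w[1]); d2=(w[2]-w[3])/np.linalg.norm(w[2]-w[3])
print('yaw',np.arctan2(d[1],d[0]),np.arctan2(d2[1],d2[0]),'width',np.linalg.norm(w[0]-w[2]))
a=-.12; n=np.array([np.cos(a),np.sin(a)]); print('centre from rim',(w[0]+w[2])/2-.045*n)
S=np.array([[228,187],[272,183],[325,187],[368,183],[248,380],[292,377],[340,380],[380,378]])/2.5+o
print('strip ctr',unproj(S,.015,c)[:,:2].mean(0))
E
python3 m.py
python3 - <<'E'
from h import *
c=get_calibration('wrist')
im=cv2.imread('pics/w3.png')
a=-.12;n=np.array([np.cos(a),np.sin(a)]);t=np.array([-n[1],n[0]])
for C,col in (((.455,.106),(0,0,255)),):
    for sx,sy in((45,30),(41,26)):
        P=[np.r_[np.array(C)+n*i*sx/1e3+t*j*sy/1e3,.034] for i,j in((1,1),(1,-1),(-1,-1),(-1,1))]
        print(((project(P,c)-[67,144])*2.5).round(0).tolist())
E
```

```text
[[0.49993361 0.12798885]
 [0.41395833 0.13826023]
 [0.49242489 0.06861607]
 [0.40707633 0.07898073]]
yaw -0.11890544415966425 -0.12084747591692199 width 0.05984570046069192
centre from rim [0.45150286 0.1036895 ]
strip ctr [0.45227164 0.10355743]
[[150.0, 144.0], [369.0, 143.0], [394.0, 442.0], [194.0, 441.0]]
[[167.0, 158.0], [356.0, 157.0], [379.0, 430.0], [205.0, 429.0]]
```

Run:
```python
from tgt import *
s=telemetry.read_state(); c=get_calibration('wrist'); im=cv2.imread('pics/w3.png')[:,:,::-1].copy()
m=orange(im); z=s['ee_pos'][2]-.0403+.018
cen,sz,a=rect(m,z,c); n=np.array([np.cos(a),np.sin(a)])
print(cen,sz,a,'centre',cen+n*(sz[1]/2000-.045 if sz[1]>61 else sz[0]/2000-.045),s['ee_pos'])
print(move([.4518,.1036],.100,-.12,s))
```

```text
[0.47632932 0.00218406] [59.31035614013672, 62.48293685913086] -0.12443043 centre [0.46267716 0.00389163] [0.46232849 0.00500098 0.14962318]
[ 0.003  0.009 -0.039 -0.564 -2.414  1.24 ]
```

drive_tool(series=[0,0,0,-0.2,-0.7,0,-1,0,0,0,-0.57,-1.5,0,-1,0,0,0,-0.57,-2.1,0,-1,0,0,0,-0.57,-2.43,0,-1,0,0,0,-0.57,-2.43,0.4,-1,0,0,0,-0.57,-2.43,0.9,-1,0,0,0,-0.57,-2.43,1.2,-1,0,0,0,-0.57,-2.43,1.24,-1,0,0,0,-0.57,-2.43,1.24,-1])

```text
time: 5.13
ee_pos: [0.4512, 0.1051, 0.1]
eef_rot: [0.998, -0.061, -0.001, 0.0]
ft_force: [0.4, 0.0, -0.4]
width: 0.0217
grip_force: 40.0
```

Run:
```python
from tgt import *
s=telemetry.read_state(); c=get_calibration('wrist'); im=camera('wrist')
print(s['ee_pos'],s['eef_rot'],s['ft_force'],s['width']); print(move([.4515,.1043],.0735,-.12,s))
cv2.imwrite('pics/w4.png',im[80:480,100:540,::-1])
```

```text
[0.45122027 0.10509007 0.09999959] [ 9.98132411e-01 -6.10813394e-02 -8.69111874e-04  6.65646549e-05] [ 0.44634289  0.03079353 -0.44324375] 0.021706317298157835
[ 0.003  0.02  -0.026  0.01   0.019  0.662]
```

View pics/w4.png

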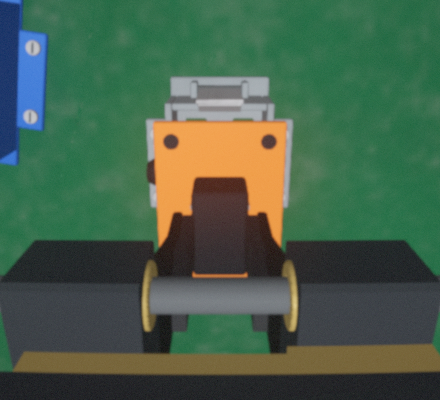

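drive_tool(series=[0,0,0,0,0.01,0.2,-1,0,0,0,0,0.01,0.4,-1,0,0,0,0,0.01,0.55,-1,0,0,0,0,0.01,0.65,-1,0,0,0,0,0.01,0.7,-1,0,0,0,0,0.01,0.7,-1], grip_force=60)

```text
time: 5.68
ee_pos: [0.4517, 0.1055, 0.0724]
eef_rot: [0.998, -0.06, 0.0, -0.0]
ft_force: [0.1, -0.1, 0.9]
width: 0.0204
grip_force: 60.0
```

drive_tool(series=[0,0,0,0,0,0.06,-1,0,0,0,0,0,0.12,-1,0,0,0,0,0,0.16,-1,0,0,0,0,0,0.2,-1,0,0,0,0,0,0.2,-1])

```text
time: 6.1
ee_pos: [0.451, 0.1061, 0.0655]
eef_rot: [0.998, -0.06, -0.0, 0.0]
ft_force: [-9.4, 0.3, 17.9]
width: 0.0207
grip_force: 60.0
```

drive_tool(series=[0,0,0,-0.025,0,0.04,-1,0,0,0,-0.025,0,0.08,-1,0,0,0,-0.025,0,0.12,-1,0,0,0,-0.025,0,0.12,-1])

```text
time: 6.43
ee_pos: [0.4527, 0.106, 0.0637]
eef_rot: [0.998, -0.06, 0.002, 0.001]
ft_force: [-15.4, -5.1, 48.6]
width: 0.0225
grip_force: 60.0
```

Run:
```python
from tgt import *
for i in range(3):
    s=telemetry.read_state(); c=get_calibration('wrist'); im=camera('wrist')
    print(s['ee_pos'],s['ft_force'],s['torque'],s['width'])
q=im[100:340,200:440,::-1]; cv2.imwrite('pics/w5.png',np.vstack([cv2.resize(q,(560,560),interpolation=cv2.INTER_CUBIC)]))
t=camera('scene'); cv2.imwrite('pics/s5.png',cv2.resize(t[240:370,280:410,::-1],(560,560),interpolation=cv2.INTER_CUBIC))
cv2.imwrite('pics/c5.png',np.hstack([cv2.resize(cv2.imread('pics/'+f),(400,400)) for f in('w5.png','s5.png')]))
```

```text
[0.45267709 0.10601649 0.0636781 ] [-15.36606855  -5.08425476  48.57736081] [-1.23970216  3.04252705  0.12529447] 0.02250200671251974
[0.4526926  0.10599689 0.06365881] [-14.28070231  -5.39724213  49.04170853] [-1.20104586  3.03068944  0.08338946] 0.022203334627529315
[0.45268807 0.10602392 0.0636779 ] [-14.9540351   -5.04937883  48.56964762] [-1.17162379  2.95439507  0.09715734] 0.022216448758471286
```

View pics/c5.png

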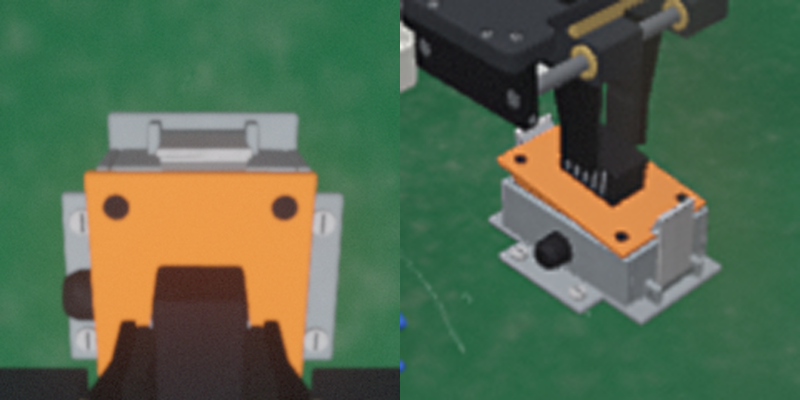

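drive_tool(series=[0,0,0,0,0,-0.06,-1,0,0,0,-0.04,0,-0.08,-1,0,0,0,-0.04,0,-0.08,-1,0,0,0,-0.04,0,-0.08,-1])

```text
time: 6.97
ee_pos: [0.4494, 0.1062, 0.0634]
eef_rot: [0.998, -0.06, 0.001, -0.0]
ft_force: [-0.2, 0.7, 6.8]
width: 0.0221
grip_force: 60.0
```

drive_tool(series=[0,0,0,0,0,0.05,-1,0,0,0,-0.01,0,0.1,-1,0,0,0,-0.02,0,0.13,-1,0,0,0,-0.02,0,0.13,-1])

```text
time: 7.3
ee_pos: [0.4514, 0.1059, 0.0591]
eef_rot: [0.998, -0.061, 0.003, -0.001]
ft_force: [8.2, -0.8, 7.7]
width: 0.0225
grip_force: 60.0
```

drive_tool(series=[0,0,0,0.01,0,0.04,-1,0,0,0,0.01,0,0.07,-1,0,0,0,0.01,0,0.07,-1,0,0,0,0.01,0,0.07,-1])

```text
time: 7.63
ee_pos: [0.4519, 0.1059, 0.0583]
eef_rot: [0.998, -0.061, 0.003, 0.0]
ft_force: [-5.0, -3.8, 40.5]
width: 0.0223
grip_force: 60.0
```

Run:
```python
from tgt import *
im=camera('wrist'); t=camera('scene'); s=telemetry.read_state(); print(s['ee_pos'],s['eef_rot'],s['ft_force'],s['torque'])
cv2.imwrite('pics/c6.png',np.hstack([cv2.resize(q,(400,400),interpolation=cv2.INTER_CUBIC) for q in (im[100:340,200:440,::-1],t[270:350,300:380,::-1])]))
```

```text
[0.45185321 0.1058809  0.05832648] [ 9.98144410e-01 -6.08113473e-02  3.11219478e-03  1.74768425e-04] [-5.45860923 -5.39758206 40.39037311] [-0.87913135  1.33332299  0.14360372]
```

View pics/c6.png

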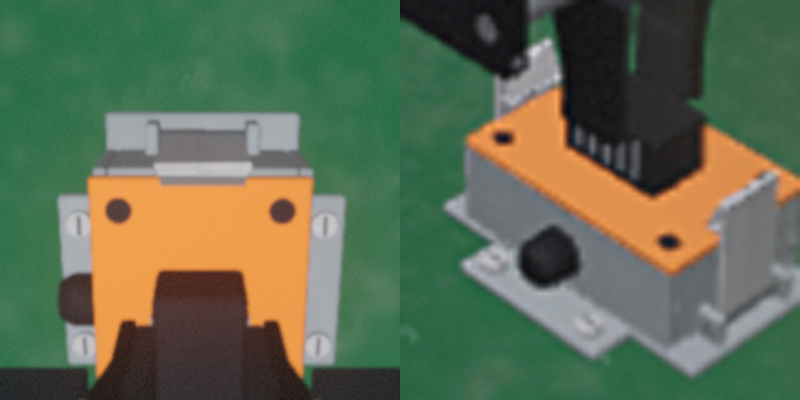

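Both clip noses sit over the plate's ends: the left view shows the far nose at (205,172), and the right view shows the near clip at (745,215). The plate lies flush on the rim, and the arm is pressing with a steady 40 N.

```bash
python3 -c "
from bench import r
print(r.close_job())"
```

```text
the job is handed in; nothing more can be done
None
```

The cover is on the grey box with both clips snapped over its ends. I handed the job in with the fingers still gripping the rib and pressing down at about 40 N; no verdict came back.

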